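# Size a mandrel in the hole gauge

### The arm

A 6-joint arm with a two-finger parallel gripper is mounted at the origin on the work surface. World frame = base frame: x ahead of the robot, y to its left, z up, the work surface at z = 0. Lengths are in m, angles in degrees, forces in N, time in s.
With the tool pointing down it reaches from about 0.4 to 0.825 m from the base axis. Payload 7 kg.
Tool frame: the origin (TCP) lies on the centre line of the jaws, within the pads' length; the fingertips stand 8 mm ahead of it and the grasp point (between the pads) lies 11 mm behind it; z points along the fingers, y is the line along which they close (so a half turn about z gives the same grasp; the last joint's range is limited). The gripper opens to 88 mm and grips with 3 to 60 N. Pads are 19 mm wide; open, the fingers measure 130 mm over their backs; the gripper's body (78 mm by 193 mm) begins 47 mm behind the grasp point.
Start: joints at [-57.863, 20.546, 0.682, 0, -70.136, -16.507], TCP at [0.182, -0.65, 0.203] pointing down, gripper open.
Joint ranges: [-176.03, 176.03], [-82.01, 121.73], [-58.28, 71.71], [-173.87, 95.51], [-174.79, -0.11], [-173.66, 173.66]. Speed limits (degrees/s): [136.94, 136.94, 172.46, 180, 180, 180].

### API

Orientations are given as [roll, pitch, yaw] about the fixed x, y, z axes, in that order (R = Rz(yaw) Ry(pitch) Rx(roll)).
In Python, from plant import telemetry, viewer, close_job, models gives the robot as it stands.
- The arm moves only by the shell command python3 -m handwheel 'ROWS' [FORCE]. ROWS is JSON, a list of rows, each an object with "grip": the closure, from -1 (fully open) to 1 (shut); "travel": the shift along the tool's x, y, z as a fraction of full scale, a list of three; "spin": the turn about the tool's z as a fraction of full scale. A call has 1 to 8 rows; each row shifts and turns the commanded pose from where the row before left it, along the tool's axes as they then stand; what a row does not reach is not made up. Full scale, the value 1, is 0.025 m for a shift and 5 degrees for a turn. A row lasts 1/8 s, in which the tool goes at most 62.5 mm and 10.7 degrees, less where a joint would pass 70% of its speed; a pose out of reach is approached as far as the arm can. A call with a number of a shift or a turn outside -1 to 1 is refused whole. A call with a gripper value outside its range is refused whole. The fingers move at their own pace and stop on an object; FORCE is the grip in N (left out, the last holds). Time passes only in rows, so rows that do not move let the fingers close. It gives the time, the measured TCP pose, the force, the opening and the grip force at its end, in the units of the state.
- telemetry.get_state(): the state, without advancing time (a new reading comes with each control period).
- viewer.capture(name): name is "scene" or "top"; returns the picture (384x512x3 uint8, red, green, blue); there is no depth.
- viewer.calibration(name): a dict with "fx", "fy", "cx", "cy" (pixels), "T" (4x4, takes a point from camera to world coordinates). Camera axes: x right, y down, z forward; pixel columns grow to the right and rows downward; lengths in m; the calibration is good to about 2 mm. A picture is of the moment at which its call begins. calibration takes no time and is no camera call.
- close_job(): hands the job in; it is judged then, once.
Trained networks look in the newest picture that a camera, given by its name, has taken for a name from the list of things; names that differ only in an ending like _2 or _b are one class to them, and where a whole thing is asked for, a point or a joint stands for the part that bears it (a point fixed in the world has none). Each returns a list of dicts, best first, with "p" (0 to 1); they miss things now and then, are a little off and sometimes report something else, mostly with a low value. They report only what shows in the picture. A call takes as long as a camera call. They do not tell look-alikes from the thing itself.
- models.find_in(camera, thing): "position" ([column, row] in pixels, amid what is visible of it).
The state is a dict: "time_s": time; "joints": joint angles; "qd": joint speeds; "joint_torque": joint torques, N m; "tcp_pos": TCP position; "eef_rot": TCP orientation; "contact_force": force on the tool from outside, world axes, zero at the start; "moment": the same for the moment, N m; "gripper_width": finger opening in m; "gripper_force": force on a finger pad.
Only numpy, scipy, OpenCV 4.12 (cv2) and the standard library are available. Lean on these libraries where they do the work, as an engineer would, in place of code of your own. Each camera call takes 0.05 s, during which the arm holds its last target. There are 200 camera calls.

### The job

Take the mandrel that stands in the red holder and size it in the steel hole gauge: start at the widest hole and work down one hole at a time, each time pushing the shaft right through the plate, until a hole refuses it. Then go back and leave it standing in the last hole it passed, fully home with its collar flat on the plate, and let go. Feel your way and press only gently (30 N on the plate is too much), and leave the two mandrels in the wooden rack and the other things on the bench alone.

Things in the scene. Friction and masses are not known exactly. Their poses are not given: they have to be found in the camera images.
- mandrel_a: mandrel, upright: steel shaft 42 mm long, 1.5 mm chamfer at its tip, under a brass collar (30 mm wide, 10 mm high) and a round dark wooden handle (26 mm wide, 48 mm long), 60 to 130 g. The three mandrels' shafts are 16, 13 and 10 mm thick; which is which is not told. Origin: centre of the shaft's tip, z up the shaft: collar underside at 42 mm, handle from 52 to 100 mm. Starts in the red holder or the rack
- mandrel_b: mandrel, upright: steel shaft 42 mm long, 1.5 mm chamfer at its tip, under a brass collar (30 mm wide, 10 mm high) and a round dark wooden handle (26 mm wide, 48 mm long), 60 to 130 g. The three mandrels' shafts are 16, 13 and 10 mm thick; which is which is not told. Origin: centre of the shaft's tip, z up the shaft: collar underside at 42 mm, handle from 52 to 100 mm. Starts in the red holder or the rack
- mandrel_c: mandrel, upright: steel shaft 42 mm long, 1.5 mm chamfer at its tip, under a brass collar (30 mm wide, 10 mm high) and a round dark wooden handle (26 mm wide, 48 mm long), 60 to 130 g. The three mandrels' shafts are 16, 13 and 10 mm thick; which is which is not told. Origin: centre of the shaft's tip, z up the shaft: collar underside at 42 mm, handle from 52 to 100 mm. Starts in the red holder or the rack
- red_holder: red block, 60 x 60 x 50 mm, fixed to the bench, with one upright well 18 mm wide and 46 mm deep in the middle of its top, in which the mandrel to be sized stands. Origin: centre of its underside, z up
- rack: pale wooden block, 60 mm (its x) x 130 mm (its y) x 50 mm high, fixed, with two wells 64 mm apart along its y, holding the two mandrels that are not to be touched. Origin: centre of its underside
- gauge: fixed steel hole gauge: plate 50 mm (x) x 186 mm (y) x 8 mm, its top 70 mm above the bench, on end cheeks and feet (230 mm over the feet), open below. Four round holes in a row along y, 42 mm apart: 17, 14, 11 and 8 mm wide from +y to -y. A hole passes any shaft at least 1 mm thinner than itself; a refused tip stops within 2 mm of the plate's top. Origin: bench level under the plate's middle
- hole1 (a point): on the steel hole gauge: the centre of the mouth of the widest hole, 17 mm in diameter, on the plate's top face; z up
- hole2 (a point): on the steel hole gauge: the centre of the mouth of the second hole, 14 mm in diameter, on the plate's top face; z up
- hole3 (a point): on the steel hole gauge: the centre of the mouth of the third hole, 11 mm in diameter, on the plate's top face; z up
- hole4 (a point): on the steel hole gauge: the centre of the mouth of the narrowest hole, 8 mm in diameter, on the plate's top face; z up
- ink_bottle: squat amber ink bottle with a black cap, 48 mm in diameter, 58 mm high, loose; leave alone. Origin: centre of its underside
- enamel_dish: closed clear dish of blue enamel, 72 mm in diameter, 20 mm high, loose; leave alone. Origin: centre of its underside
- tin: aluminium tin with a green lid, 70 mm in diameter, 42 mm high, loose; leave alone. Origin: centre of its underside
Mind the look-alikes: they are no part of the job. Leave any purple look-alike of the mandrel_b alone. Of the things shaped like the red_holder, the red one is meant.

How it is judged (in metres and radians):
On the way, in this order (a step that is already met when the one before it is completed fails the run):
1. the mandrel's shaft has been through the widest hole (tip 8 mm or more below the plate's top) (((horizontal distance between mandrel_a and hole1 below 0.006 m and z of mandrel_a in the frame of hole1 below -0.008 m) or (horizontal distance between mandrel_b and hole1 below 0.006 m and z of mandrel_b in the frame of hole1 below -0.008 m) or (horizontal distance between mandrel_c and hole1 below 0.006 m and z of mandrel_c in the frame of hole1 below -0.008 m))), for 0.05 s.
2. then tried in the second hole: through it, or pressed on its mouth (over 1 N, centred within 4 mm) and refused (((horizontal distance between mandrel_a and hole2 below 0.004 m and contact force between mandrel_a and gauge above 1 N and z of mandrel_a in the frame of hole2 above -0.005 m) or (horizontal distance between mandrel_b and hole2 below 0.006 m and z of mandrel_b in the frame of hole2 below -0.008 m) or (horizontal distance between mandrel_c and hole2 below 0.006 m and z of mandrel_c in the frame of hole2 below -0.008 m))), for 0.05 s.
3. then, if that refused it, back through the first; else tried in the third hole likewise (((horizontal distance between mandrel_a and hole1 below 0.006 m and z of mandrel_a in the frame of hole1 below -0.008 m) or (horizontal distance between mandrel_b and hole3 below 0.004 m and contact force between mandrel_b and gauge above 1 N and z of mandrel_b in the frame of hole3 above -0.005 m) or (horizontal distance between mandrel_c and hole3 below 0.006 m and z of mandrel_c in the frame of hole3 below -0.008 m))), for 0.05 s.
4. then home in the first hole if the second refused it; else back through the second hole if the third refused it; else refused by the narrowest (((horizontal distance between mandrel_a and hole1 below 0.004 m and z of mandrel_a in the frame of hole1 below -0.039 m and angle between mandrel_a's own z axis and vertical below 0.08 rad and linear speed of mandrel_a below 0.02 m/s) or (horizontal distance between mandrel_b and hole2 below 0.006 m and z of mandrel_b in the frame of hole2 below -0.008 m) or (horizontal distance between mandrel_c and hole4 below 0.004 m and contact force between mandrel_c and gauge above 1 N and z of mandrel_c in the frame of hole4 above -0.005 m))), for 0.05 s.
At the end, for the whole second after the job is handed in: The mandrel from the red holder stands in the narrowest hole that lets it through, at rest, its collar within 3 mm of the plate's top, centred within 4 mm and upright within 0.08 rad; the red holder is empty and the other two mandrels are within 10 mm of where they were ((((horizontal distance between mandrel_a and hole1 below 0.004 m and z of mandrel_a in the frame of hole1 below -0.039 m and angle between mandrel_a's own z axis and vertical below 0.08 rad and linear speed of mandrel_a below 0.02 m/s) and distance of each of mandrel_b, mandrel_c from where it was at the start of the episode below 0.01 m and horizontal distance between each of mandrel_a, mandrel_b, mandrel_c and red_holder above 0.04 m) or ((horizontal distance between mandrel_b and hole2 below 0.004 m and z of mandrel_b in the frame of hole2 below -0.039 m and angle between mandrel_b's own z axis and vertical below 0.08 rad and linear speed of mandrel_b below 0.02 m/s) and distance of each of mandrel_a, mandrel_c from where it was at the start of the episode below 0.01 m and horizontal distance between each of mandrel_a, mandrel_b, mandrel_c and red_holder above 0.04 m) or ((horizontal distance between mandrel_c and hole3 below 0.004 m and z of mandrel_c in the frame of hole3 below -0.039 m and angle between mandrel_c's own z axis and vertical below 0.08 rad and linear speed of mandrel_c below 0.02 m/s) and distance of each of mandrel_a, mandrel_b from where it was at the start of the episode below 0.01 m and horizontal distance between each of mandrel_a, mandrel_b, mandrel_c and red_holder above 0.04 m))); the robot touches nothing.
It fails at once if a mandrel pressed on the gauge with more than 30 N (contact force between any of mandrel_a, mandrel_b, mandrel_c and gauge above 30 N).
It fails at once if the ink bottle, the dish or the tin moved by more than 20 mm (distance of any of ink_bottle, enamel_dish, tin from where it was at the start of the episode above 0.02 m).
It also fails if it takes over 56 s, if anything falls off the work surface, if the arm or the gripper's body presses on something with over 40 N, if the wrist force passes 120 N, or if a joint passes its speed limit or range.

## Working session

There is one attempt and no reset: what is moved stays moved. The work goes in short steps, Python scripts to look and compute and a shell command to move; the robot and the scene stay as the last step left them, time stands still between calls to the robot, and variables do not carry over. Pictures are saved under pics/ and viewed, at most 10 in all, crops included, and the job is handed in when it is done.

```bash
mkdir -p pics; ls
cat > h.py <<'E'
import numpy as np, cv2
from plant import telemetry, viewer, models
def cal(n):
    c=viewer.calibration(n); return c,np.array(c["T"])
def ray(n,p):
    c,T=cal(n); d=T[:3,:3]@np.array([(p[0]-c["cx"])/c["fx"],(p[1]-c["cy"])/c["fy"],1]); return T[:3,3],d
def onz(n,p,z):
    o,d=ray(n,p); return o+d*(z-o[2])/d[2]
def tri(p1,p2,n1="scene",n2="top"):
    A=np.zeros((3,3));b=np.zeros(3);R=[]
    for n,p in((n1,p1),(n2,p2)):
        o,d=ray(n,p);d=d/np.linalg.norm(d);P=np.eye(3)-np.outer(d,d);A+=P;b+=P@o;R.append((o,P))
    x=np.linalg.solve(A,b); return x,[np.linalg.norm(P@(x-o)) for o,P in R]
def proj(n,x):
    c,T=cal(n); q=np.linalg.inv(T)@np.append(x,1); return [c["fx"]*q[0]/q[2]+c["cx"],c["fy"]*q[1]/q[2]+c["cy"]]
def snap(n): return cv2.cvtColor(viewer.capture(n),cv2.COLOR_RGB2BGR)
E
python3 - <<'E'
from h import *
np.set_printoptions(precision=4,suppress=True)
a=[]
for n in("scene","top"):
    im=snap(n); cv2.imwrite(f"pics/{n}0.png",im)
    print(n,cal(n)[1].tolist(),cal(n)[0]["fx"])
    for t in("mandrel_a","red_holder","rack","gauge","hole1","hole2","hole3","hole4","ink_bottle","enamel_dish","tin"):
        print(t,[(np.round(d["position"],1).tolist(),round(d["p"],2)) for d in models.find_in(n,t)])
print(telemetry.get_state())
E
```

```text
pics
scene [[0.701893187299345, 0.5797902774375733, -0.4137501514339646, 1.0287667821881246], [0.7122386557297279, -0.5648747410827432, 0.4166924815388615, -0.539808780696834], [0.007877239813360965, -0.5871624656562832, -0.8094307802507618, 0.9980375811743634], [0.0, 0.0, 0.0, 1.0]] 467.35358048880573
mandrel_a [([343.5, 124.6], 0.68), ([131.3, 240.1], 0.67), ([318.1, 135.5], 0.56), ([110.0, 251.7], 0.52)]
red_holder [([316.9, 150.3], 0.94), ([292.0, 120.7], 0.82)]
rack [([125.1, 256.3], 0.88)]
gauge [([257.7, 202.5], 0.83)]
hole1 [([261.4, 205.2], 0.69)]
hole2 [([261.4, 205.2], 0.69)]
hole3 [([261.4, 205.2], 0.69)]
hole4 [([261.4, 205.2], 0.69)]
ink_bottle [([329.4, 224.6], 0.63)]
enamel_dish [([105.8, 250.9], 0.43)]
tin [([241.8, 311.6], 0.92)]
top [[-0.015002300081650677, -0.9734074270609846, 0.22858895847081903, 0.33245750305218097], [-0.9998873760768181, 0.014511794244393628, -0.0038266160016510306, -0.070615165876488], [0.00040762050464872524, -0.228620621927074, -0.9735155083896723, 1.1732345457667144], [0.0, 0.0, 0.0, 1.0]] 449.49853701511444
mandrel_a [([145.2, 214.5], 0.71
[... 255 characters left out ...]
2.8, 195.0], 0.66)]
hole2 [([242.8, 195.0], 0.66)]
hole3 [([242.8, 195.0], 0.66)]
hole4 [([242.8, 195.0], 0.66)]
ink_bottle []
enamel_dish [([113.0, 140.7], 0.86)]
tin [([328.0, 137.1], 0.87)]
{'time_s': 1.2, 'joints': array([-57.8628,  20.5468,   0.6816,  -0.0007, -70.1355, -16.5064]), 'qd': array([ 0.1013,  0.0721, -0.0174,  0.0098, -0.0012, -0.0195]), 'joint_torque': array([ -0.0016, -58.2396,  29.3303,   7.0026,   0.0125,  -0.    ]), 'tcp_pos': array([ 0.1818, -0.65  ,  0.2031]), 'eef_rot': array([ 179.9992,    0.0004, -164.3695]), 'contact_force': array([ 0.5294, -0.796 ,  0.986 ]), 'moment': array([ 0.0048, -0.007 ,  0.031 ]), 'gripper_force': 0.0, 'gripper_width': 0.08765179322483738}
```

```bash
python3 -c "
import cv2
a=cv2.imread('pics/scene0.png');b=cv2.imread('pics/top0.png')
cv2.imwrite('pics/s1.png',cv2.resize(a[80:330,80:400],(768,600),interpolation=2))
cv2.imwrite('pics/t1.png',cv2.resize(b[90:310,80:430],(796,500),interpolation=2))"
```

```text
(no output)
```

View pics/s1.png

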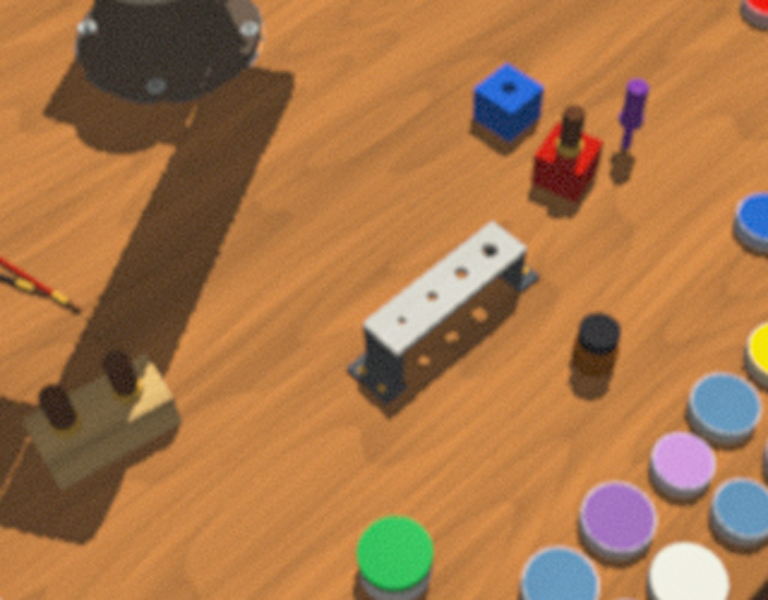

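View pics/t1.png

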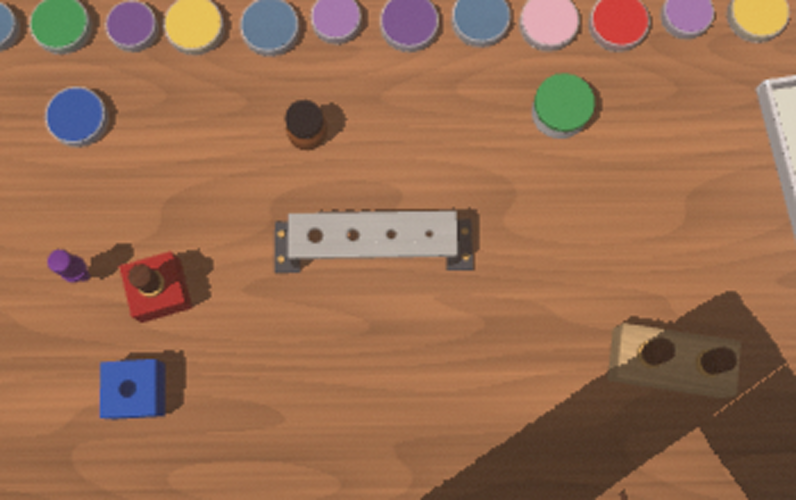

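Red-holder candidates are the red block (scene 317,150; top 151,223) and the blue block (scene 292,121; top 137,261). Red is the one meant, and it carries a brown-handled mandrel. The purple mandrel (scene ~343,125; top ~110,206) stands apart and is a decoy. The gauge's widest hole is at top ~(219,193) and scene ~(284,184). Next I measure these points and confirm the target in a crop.

```bash
cat > m.py <<'E'
from h import *
np.set_printoptions(precision=4,suppress=True)
seed={"top":[(219,193.3),(235.2,193.3),(252,193),(268.8,192.8)],"scene":[(284.2,184.2),(272,193.3),(260,203.3),(247.5,213.3)]}
hp={};cor={};red={};cr=[]
for n in("scene","top"):
    im=np.mean([snap(n) for _ in range(4)],0).astype(np.uint8); cv2.imwrite(f"pics/avg_{n}.png",im)
    K=4; big=cv2.resize(im,None,fx=K,fy=K,interpolation=cv2.INTER_CUBIC); up=lambda p:(np.array(p)+.5)/K-.5
    hsv=cv2.cvtColor(big,cv2.COLOR_BGR2HSV)
    m=((hsv[...,1]<60)&(hsv[...,2]>110)).astype(np.uint8)
    g=seed[n]; c,l=cv2.findContours(m,cv2.RETR_EXTERNAL,cv2.CHAIN_APPROX_NONE)
    pl=[k for k in c if cv2.pointPolygonTest(k,(g[1][0]*K,g[1][1]*K),False)>=0][0]
    gray=cv2.cvtColor(big,cv2.COLOR_BGR2GRAY); pm=np.zeros_like(m); cv2.drawContours(pm,[pl],-1,1,-1)
    q=cv2.approxPolyDP(cv2.convexHull(pl),14,True)[:,0]; cor[n]=up(q)
    lev=np.median(gray[pm>0]); hp[n]=[]
    for s in g:
        r=int(6*K); X=int(s[0]*K);Y=int(s[1]*K); w=np.clip(lev*0.93-gray[Y-r:Y+r,X-r:X+r].astype(float),0,None)
        yy,xx=np.mgrid[Y-r:Y+r,X-r:X+r]; w=w*(np.hypot(xx-s[0]*K,yy-s[1]*K)<r*.8)
        hp[n].append(up([(w*xx).sum()/w.sum(),(w*yy).sum()/w.sum()]))
    rm=(((hsv[...,0]<6)|(hsv[...,0]>174))&(hsv[...,1]>170)).astype(np.uint8)
    rs={"scene":(317,150),"top":(151,223)}[n]
    c,_=cv2.findContours(rm,cv2.RETR_EXTERNAL,cv2.CHAIN_APPROX_NONE); rr=min(c,key=lambda k:1e9 if cv2.contourArea(k)<500 else np.hypot(*(k.mean((0,1))/K-rs)))
    red[n]=up(cv2.approxPolyDP(cv2.convexHull(rr),12,True)[:,0])
    print(n,"plate",cor[n].tolist(),"red",red[n].tolist())
    a=rs; cr.append(cv2.resize(im[a[1]-40:a[1]+30,a[0]-45:a[0]+35],(400,350),interpolation=2))
    gp=g[1]; cr.append(cv2.resize(im[165:225,205:285] if n=="top" else im[165:235,225:305],(400,300 if n=="top" else 350)))
for i in range(4): x,e=tri(hp["scene"][i],hp["top"][i]); print("hole",i+1,x,e,"z.07:",onz("scene",hp["scene"][i],.07)[:2],onz("top",hp["top"][i],.07)[:2])
cv2.imwrite("pics/crop.png",np.hstack([cr[0],cr[2]]))
E
python3 m.py
```

```text
scene plate [[297.875, 182.125], [246.875, 226.875], [231.875, 216.875], [284.375, 172.375]] red [[312.375, 131.625], [329.875, 139.125], [318.375, 163.125], [302.125, 155.125], [303.125, 143.625]]
top plate [[280.125, 182.875], [278.875, 202.375], [205.625, 202.125], [207.125, 183.625]] red [[154.625, 201.125], [160.125, 222.625], [138.125, 228.875], [132.625, 206.875]]
hole 1 [0.5676 0.0035 0.0713] [np.float64(0.00023915577049064108), np.float64(0.0002391557704905293)] z.07: [0.5668 0.0041] [0.568  0.0038]
hole 2 [ 0.5673 -0.0384  0.0725] [np.float64(0.00019638329903848154), np.float64(0.0001963832990383704)] z.07: [ 0.566  -0.0373] [ 0.568  -0.0382]
hole 3 [ 0.5675 -0.0803  0.0724] [np.float64(0.00031926432830011505), np.float64(0.00031926432830005385)] z.07: [ 0.5661 -0.0794] [ 0.5682 -0.0801]
hole 4 [ 0.5674 -0.1223  0.072 ] [np.float64(0.00044164512946433737), np.float64(0.0004416451294643965)] z.07: [ 0.5662 -0.1218] [ 0.5681 -0.1221]
```

View pics/crop.png

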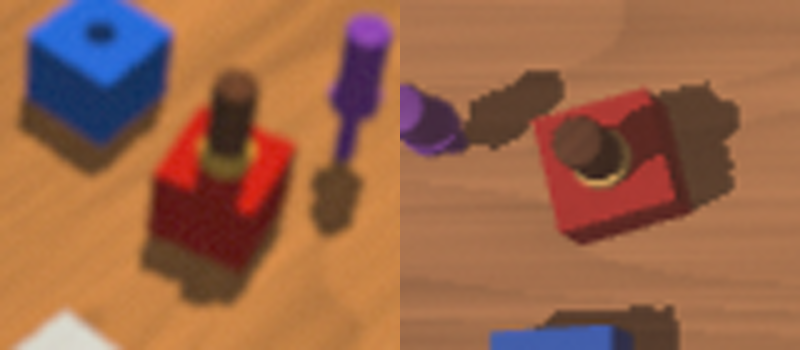

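The crop confirms it: the red block holds a brown-handled mandrel with a brass collar (handle top at scene ~(319,127) and top ~(141,212)). Purple stands beside it and the blue block is empty.

Run:
```python
from h import *
np.set_printoptions(precision=4,suppress=True)
print("handle top",tri((319,127),(141,211.6)),onz("scene",(319,127),.108),onz("top",(141,211.6),.108))
print("collar",tri((317.6,141),(147,216.6)),onz("scene",(317.6,141),.055),onz("top",(147,216.6),.055))
# purple
print("purple top",onz("scene",(345.5,116.5),.1),onz("top",(106,204),.1),tri((345.5,116.5),(106,204)))
print("blue", onz("top",(136,261),.05))
# red block corners from top view at z=.05
for p in [(154.6,201.1),(160.1,222.6),(138.1,228.9),(132.6,206.9)]: print(onz("top",p,.05))
s=telemetry.get_state();print(s["tcp_pos"],s["eef_rot"])
```

```text
handle top (array([0.5182, 0.187 , 0.1053]), [np.float64(0.0003562111576423344), np.float64(0.0003562111576422993)]) [0.52   0.1851 0.108 ] [0.5175 0.186  0.108 ]
collar (array([0.517 , 0.1875, 0.0485]), [np.float64(0.0033460782794604562), np.float64(0.0033460782794606414)]) [0.522  0.1857 0.055 ] [0.5138 0.1832 0.055 ]
purple top [0.5395 0.273  0.1   ] [0.5389 0.2736 0.1   ] (array([0.539 , 0.2739, 0.0992]), [np.float64(5.557922196756291e-05), np.float64(5.5579221967472754e-05)])
blue [0.4043 0.2074 0.05  ]
[0.5542 0.1665 0.05  ]
[0.4989 0.1509 0.05  ]
[0.4838 0.2055 0.05  ]
[0.54   0.2218 0.05  ]
[ 0.1818 -0.65    0.203 ] [ 179.9985    0.001  -164.3703]
```

```bash
python3 -m handwheel '[{"grip":-0.2,"travel":[-0.8,1,0],"spin":0.78},{"grip":-0.2,"travel":[-0.8,1,0],"spin":0.78},{"grip":-0.2,"travel":[-0.8,1,0],"spin":0.78},{"grip":-0.2,"travel":[-0.8,1,0],"spin":0.78},{"grip":-0.2,"travel":[-0.8,1,0],"spin":0},{"grip":-0.2,"travel":[-0.8,1,0],"spin":0},{"grip":-0.2,"travel":[-0.8,1,0],"spin":0},{"grip":-0.2,"travel":[-0.8,1,0],"spin":0}]' 25
python3 -m handwheel '[{"grip":-0.2,"travel":[-0.8,1,0],"spin":0},{"grip":-0.2,"travel":[-0.8,1,0],"spin":0},{"grip":-0.2,"travel":[-0.8,1,0],"spin":0},{"grip":-0.2,"travel":[-0.8,1,0],"spin":0},{"grip":-0.2,"travel":[-0.8,1,0],"spin":0},{"grip":-0.2,"travel":[-0.8,1,0],"spin":0},{"grip":-0.2,"travel":[0,1,0],"spin":0},{"grip":-0.2,"travel":[0,1,0],"spin":0}]'; python3 -c "
from h import *
print(telemetry.get_state())"
```

```text
time_s: 2.6
tcp_pos: [0.3241, -0.4374, 0.2033]
eef_rot: [-180.0, 0.0, -180.0]
contact_force: [0.1, 0.3, -0.1]
gripper_width: 0.0529
gripper_force: 0.0
time_s: 3.6
tcp_pos: [0.4435, -0.2372, 0.203]
eef_rot: [180.0, -0.0, -180.0]
contact_force: [0.6, -0.1, 0.1]
gripper_width: 0.0526
gripper_force: 0.0
{'time_s': 3.6, 'joints': array([-5.72715404e+00,  4.19493875e+00, -2.05709834e+01,  4.96318433e-05,
       -6.52352208e+01, -8.42318550e+01]), 'qd': array([ 24.00542591, -10.1302521 , -11.047475  ,   0.05830493,
         1.17634352, -23.9150607 ]), 'joint_torque': array([ -2.96801537, -33.0679965 ,  28.7274456 ,   6.70506477,
        -0.12663112,   0.70556631]), 'tcp_pos': array([ 0.44349947, -0.23724193,  0.20303979]), 'eef_rot': array([ 1.79999930e+02, -1.14167284e-03, -1.79958988e+02]), 'contact_force': array([ 0.62309252, -0.068278  ,  0.06803587]), 'moment': array([ 0.01156333, -0.02438069, -0.02740848]), 'gripper_force': 0.0, 'gripper_width': 0.05260593313005833}
```

```bash
python3 -m handwheel '[{"grip":-0.2,"travel":[-0.2,1,0],"spin":0},{"grip":-0.2,"travel":[-0.2,1,0],"spin":0},{"grip":-0.2,"travel":[-0.2,1,0],"spin":0},{"grip":-0.2,"travel":[-0.2,1,0],"spin":0},{"grip":-0.2,"travel":[-0.2,1,0],"spin":0},{"grip":-0.2,"travel":[-0.2,1,0],"spin":0},{"grip":-0.2,"travel":[-0.2,1,0],"spin":0},{"grip":-0.2,"travel":[-0.2,1,0],"spin":0}]'
python3 -m handwheel '[{"grip":-0.2,"travel":[-0.2,1,0],"spin":0},{"grip":-0.2,"travel":[-0.2,1,0],"spin":0},{"grip":-0.2,"travel":[-0.2,1,0],"spin":0},{"grip":-0.2,"travel":[-0.2,1,0],"spin":0},{"grip":-0.2,"travel":[-0.2,1,0],"spin":0},{"grip":-0.2,"travel":[-0.2,1,0],"spin":0},{"grip":-0.2,"travel":[-0.2,0.5,0],"spin":0},{"grip":-0.2,"travel":[0,0,0],"spin":0}]'
```

```text
time_s: 4.6
tcp_pos: [0.4834, -0.0372, 0.2033]
eef_rot: [180.0, 0.0, -180.0]
contact_force: [-0.1, -0.1, -1.0]
gripper_width: 0.0524
gripper_force: 0.0
time_s: 5.6
tcp_pos: [0.5183, 0.1248, 0.2029]
eef_rot: [-180.0, -0.0, -179.9]
contact_force: [0.2, -0.0, -0.3]
gripper_width: 0.0527
gripper_force: 0.0
```

```bash
python3 -m handwheel '[{"grip":-0.2,"travel":[0,1,0],"spin":0},{"grip":-0.2,"travel":[-0.03,1,0],"spin":0},{"grip":-0.2,"travel":[0,0.45,0.6],"spin":0},{"grip":-0.2,"travel":[0,0,1],"spin":0},{"grip":-0.2,"travel":[0,0,1],"spin":0}]'
python3 - <<'E'
from h import *
ims=[]
for n,b in(("scene",(110,272)),("top",(165,100))):
    im=snap(n); print(proj(n,[.519,.186,.108])); ims.append(cv2.resize(im[b[0]:b[0]+80,b[1]:b[1]+80],(400,400),interpolation=2))
cv2.imwrite("pics/pre.png",np.hstack(ims)); print(telemetry.get_state()["tcp_pos"])
E
```

```text
time_s: 6.22
tcp_pos: [0.5183, 0.1848, 0.1366]
eef_rot: [-180.0, -0.0, -180.0]
contact_force: [0.4, 1.1, 0.5]
gripper_width: 0.0522
gripper_force: 0.0
[np.float64(318.9449762625268), np.float64(126.64151220311177)]
[np.float64(141.04164139928082), np.float64(211.00195912405712)]
[0.51669326 0.18372649 0.13468681]
```

View pics/pre.png

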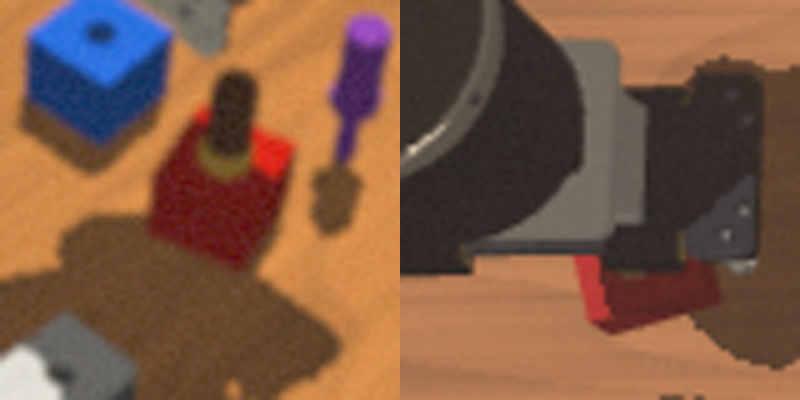

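Run:
```python
from h import *
im=snap("scene"); p=telemetry.get_state()["tcp_pos"]; print(p,proj("scene",p),proj("scene",p-[0,0,.008]))
cv2.imwrite("pics/pre2.png",cv2.resize(im[20:240,200:420],(600,600),interpolation=2))
```

```text
[0.51784172 0.18428137 0.1365518 ] [np.float64(319.35687945272497), np.float64(118.94743770594005)] [np.float64(319.02382836303224), np.float64(121.16115193888662)]
```

View pics/pre2.png

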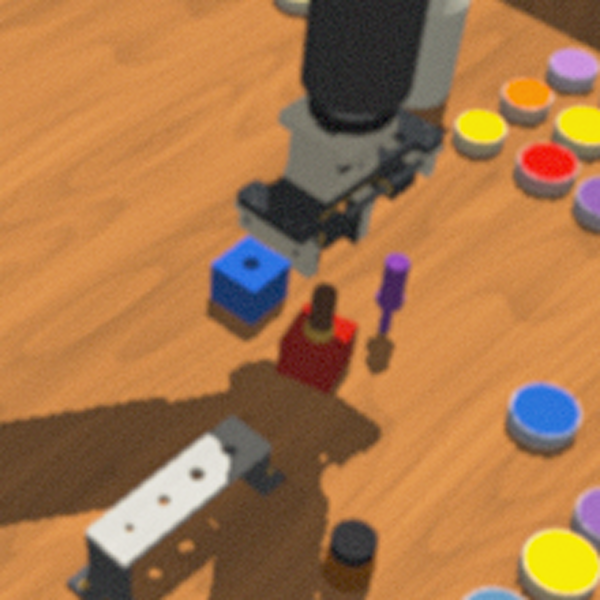

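Run:
```python
from h import *
np.set_printoptions(precision=4,suppress=True)
for dy in(-.026,.026,-.045,.045):
    for n in("scene","top"): print(dy,n,np.array(proj(n,[.518,.1848+dy,.128])))
ims=[]
for n in ("scene","top"):
    im=snap(n); c=np.array(proj(n,[.518,.1848,.128])).astype(int)
    print(c); cr=cv2.resize(im[c[1]-40:c[1]+40,c[0]-40:c[0]+40],(400,400),interpolation=2)
    for dy,col in((-.026,(0,255,0)),(.026,(255,255,0))):
        q=(np.array(proj(n,[.518,.1848+dy,.128]))-c+40)*5; cv2.circle(cr,tuple(int(v) for v in q),4,col,1)
    ims.append(cr)
cv2.imwrite("pics/pre3.png",np.hstack(ims))
```

```text
-0.026 scene [312.5255 126.2626]
-0.026 top [150.5913 209.8133]
0.026 scene [325.7137 116.3159]
0.026 top [128.5012 210.1385]
-0.045 scene [307.5879 129.9867]
-0.045 top [158.6606 209.6945]
0.045 scene [330.4171 112.7685]
0.045 top [120.4277 210.2574]
[319 121]
[139 209]
```

View pics/pre3.png

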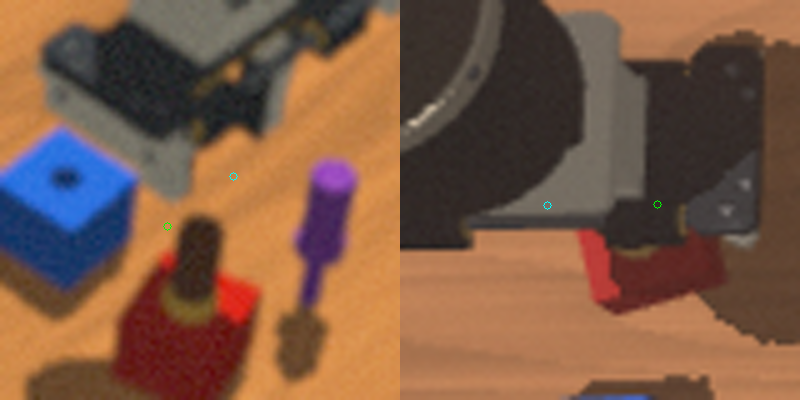

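Run:
```python
from h import *
np.set_printoptions(precision=1,suppress=True)
im={n:snap(n) for n in("scene","top")}; 
t=np.array(telemetry.get_state()["tcp_pos"])
out=[]
for n in im:
    c=np.array(proj(n,[.518,.1848,.16])); 
    cr=cv2.resize(im[n][int(c[1])-60:int(c[1])+40,int(c[0])-40:int(c[0])+40],(400,500),interpolation=2)
    P=lambda x:tuple(int(v) for v in (np.array(proj(n,x))-[int(c[0])-40,int(c[1])-60])*5)
    def box(lo,hi,col):
        for z in(lo[2],hi[2]):
            q=[P(t+np.array([a,b,z])) for a,b in((lo[0],lo[1]),(hi[0],lo[1]),(hi[0],hi[1]),(lo[0],hi[1]))]
            for i in range(4): cv2.line(cr,q[i],q[(i+1)%4],col,1)
    box((-.039,-.0965,.058),(.039,.0965,.12),(0,255,255))
    for s in(1,-1):
        y=sorted((s*.026,s*.047)); box((-.0095,y[0],-.008),(.0095,y[1],.058),(0,255,0) if s<0 else (255,255,0))
    out.append(cr)
cv2.imwrite("pics/wire.png",np.hstack(out))
```

```text
(no output)
```

View pics/wire.png

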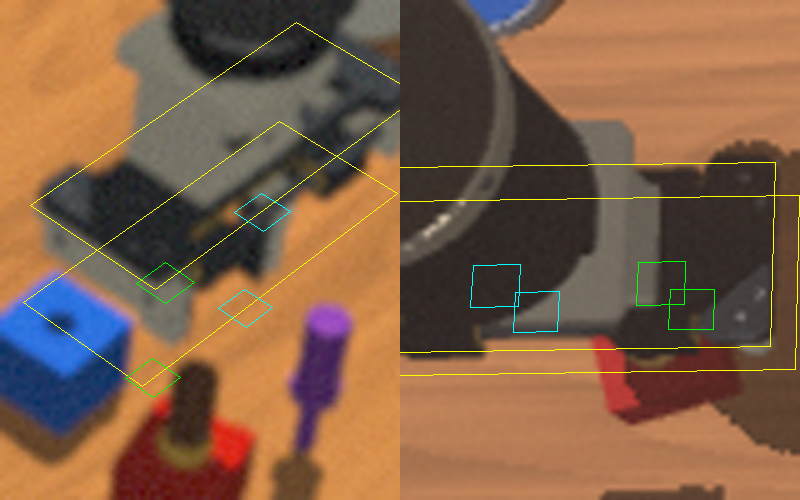

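```bash
python3 -m handwheel '[{"grip":-0.2,"travel":[0,0,0.3],"spin":0},{"grip":-0.2,"travel":[0,0,0.3],"spin":0},{"grip":-0.2,"travel":[0,0,0.3],"spin":0},{"grip":-0.2,"travel":[0,0,0.3],"spin":0},{"grip":-0.2,"travel":[0,0,0.2],"spin":0},{"grip":-0.2,"travel":[0,0,0],"spin":0}]'
python3 - <<'E'
from h import *
ims=[cv2.resize(snap(n)[b[0]:b[0]+100,b[1]:b[1]+80],(400,500),interpolation=2) for n,b in(("scene",(70,280)),("top",(150,110)))]
cv2.imwrite("pics/low.png",np.hstack(ims))
E
```

```text
time_s: 7.32
tcp_pos: [0.5187, 0.1855, 0.1025]
eef_rot: [-180.0, -0.0, -180.0]
contact_force: [-0.2, -0.5, -0.3]
gripper_width: 0.0526
gripper_force: 0.0
```

View pics/low.png

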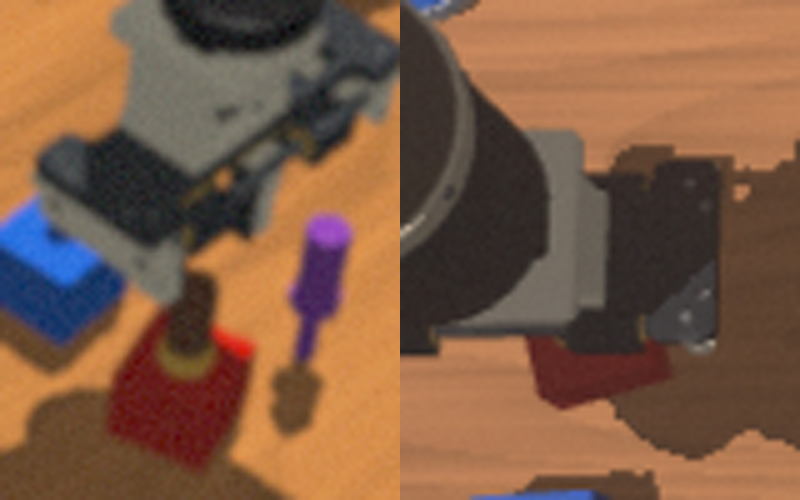

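The fingers straddle the handle: the near tip is at crop (165,300) and the handle top at (198,272). I carry on down gently.

```bash
python3 -m handwheel '[{"grip":-0.2,"travel":[0,0,0.4],"spin":0},{"grip":-0.2,"travel":[0,0,0.4],"spin":0},{"grip":-0.2,"travel":[0,0,0.3],"spin":0},{"grip":-0.2,"travel":[0,0,0],"spin":0}]'
python3 -m handwheel '[{"grip":1,"travel":[0,0,0],"spin":0},{"grip":1,"travel":[0,0,0],"spin":0},{"grip":1,"travel":[0,0,0],"spin":0},{"grip":1,"travel":[0,0,0],"spin":0},{"grip":1,"travel":[0,0,0],"spin":0}]' 20
```

```text
time_s: 7.92
tcp_pos: [0.5184, 0.1853, 0.0747]
eef_rot: [-179.9, -0.1, -180.0]
contact_force: [1.3, 0.3, 0.2]
gripper_width: 0.0526
gripper_force: 0.0
time_s: 8.55
tcp_pos: [0.5191, 0.1859, 0.0758]
eef_rot: [180.0, 0.0, -180.0]
contact_force: [-0.3, 1.9, 1.3]
gripper_width: 0.025
gripper_force: 20.0
```

```bash
python3 -m handwheel '[{"grip":1,"travel":[0,0,-0.4],"spin":0},{"grip":1,"travel":[0,0,-0.8],"spin":0},{"grip":1,"travel":[0,0,-1],"spin":0},{"grip":1,"travel":[0,0,-1],"spin":0},{"grip":1,"travel":[0,0,-0.6],"spin":0},{"grip":1,"travel":[-0.24,-0.9,0],"spin":0},{"grip":1,"travel":[-0.24,-0.9,0],"spin":0},{"grip":1,"travel":[-0.24,-0.9,0],"spin":0}]' 25
python3 -m handwheel '[{"grip":1,"travel":[-0.24,-0.9,0],"spin":0},{"grip":1,"travel":[-0.24,-0.9,0],"spin":0},{"grip":1,"travel":[-0.24,-0.9,0],"spin":0},{"grip":1,"travel":[-0.24,-0.9,0],"spin":0},{"grip":1,"travel":[-0.24,-0.98,0],"spin":0},{"grip":1,"travel":[0,0,0.6],"spin":0},{"grip":1,"travel":[0,0,0],"spin":0},{"grip":1,"travel":[0,0,0],"spin":0}]'
python3 - <<'E'
from h import *
s=[]
for i in range(4):
    for n in("scene","top"):
        im=snap(n).astype(float); s.append(telemetry.get_state()["tcp_pos"])
        if i==0: A={**(locals().get("A",{})),n:im/4}
        else: A[n]+=im/4
print(np.mean(s,0),np.std(s,0),telemetry.get_state()["contact_force"])
out=[]
for n,b in(("scene",(140,245)),("top",(155,180))):
    im=A[n].astype(np.uint8); cv2.imwrite(f"pics/hov_{n}.png",im); out.append(cv2.resize(im[b[0]:b[0]+70,b[1]:b[1]+50],(400,560),interpolation=2))
    print(n,proj(n,[.5675,.0036,.07]),proj(n,[.5675,.0036,np.mean(s,0)[2]-.067]))
cv2.imwrite("pics/hov.png",np.hstack(out))
E
```

```text
time_s: 9.55
tcp_pos: [0.5367, 0.1175, 0.1705]
eef_rot: [-180.0, -0.0, -180.0]
contact_force: [0.2, 0.1, -1.4]
gripper_width: 0.0248
gripper_force: 25.0
time_s: 10.55
tcp_pos: [0.5668, 0.0042, 0.1555]
eef_rot: [-180.0, -0.0, -179.9]
contact_force: [0.7, -0.4, -0.5]
gripper_width: 0.0243
gripper_force: 25.0
[0.56707989 0.00413626 0.1558448 ] [4.38485895e-05 1.50943530e-04 6.95410084e-05] [-1.10477829 -0.02425553 -0.86977286]
scene [np.float64(283.70099116849116), np.float64(184.14953274469968)] [np.float64(284.057236906372), np.float64(179.5093204504052)]
top [np.float64(218.14100769209654), np.float64(193.40430123973127)] [np.float64(217.6285411172848), np.float64(191.81985516369215)]
```

View pics/hov.png

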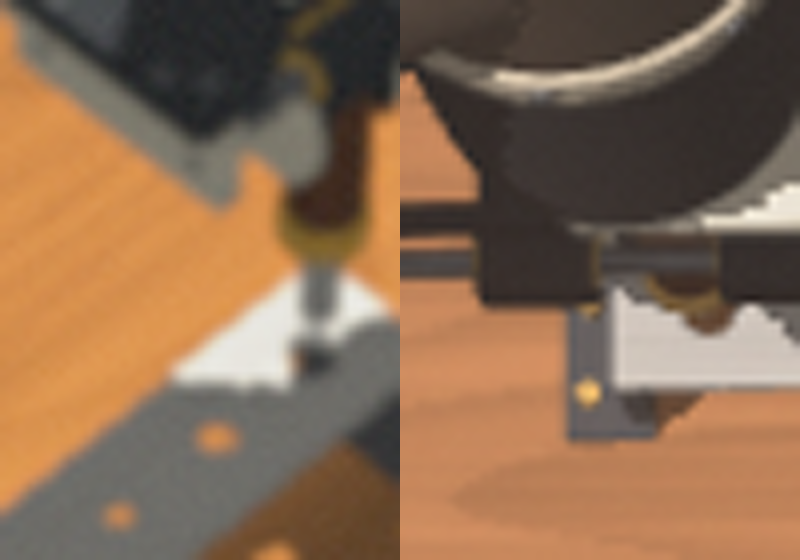

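```bash
python3 -m handwheel '[{"grip":1,"travel":[-0.02,-0.02,0.35],"spin":0},{"grip":1,"travel":[0,0,0.33],"spin":0},{"grip":1,"travel":[0,0,0.08],"spin":0},{"grip":1,"travel":[0,0,0.08],"spin":0},{"grip":1,"travel":[0,0,0],"spin":0}]'
```

```text
time_s: 11.58
tcp_pos: [0.5675, 0.0032, 0.1345]
eef_rot: [-180.0, -0.0, -180.0]
contact_force: [-0.5, 0.7, -1.4]
gripper_width: 0.0246
gripper_force: 25.0
```

```bash
python3 -m handwheel '[{"grip":1,"travel":[0,0,0.1],"spin":0},{"grip":1,"travel":[0,0,0.1],"spin":0},{"grip":1,"travel":[0,0,0],"spin":0}]'
python3 -m handwheel '[{"grip":1,"travel":[0,0,0.08],"spin":0},{"grip":1,"travel":[0,0,0.08],"spin":0},{"grip":1,"travel":[0,0,0],"spin":0}]'
```

```text
time_s: 11.95
tcp_pos: [0.5673, 0.0031, 0.1293]
eef_rot: [-180.0, -0.0, -180.0]
contact_force: [-0.2, -0.2, -0.7]
gripper_width: 0.0251
gripper_force: 25.0
time_s: 12.32
tcp_pos: [0.5673, 0.0032, 0.1253]
eef_rot: [-180.0, -0.0, -180.0]
contact_force: [-0.1, 1.0, -0.1]
gripper_width: 0.0247
gripper_force: 25.0
```

```bash
python3 -m handwheel '[{"grip":1,"travel":[0,0,0.2],"spin":0},{"grip":1,"travel":[0,0,0.2],"spin":0},{"grip":1,"travel":[0,0,0],"spin":0}]'
python3 -m handwheel '[{"grip":1,"travel":[0,0,-0.8],"spin":0},{"grip":1,"travel":[0,0,-0.6],"spin":0},{"grip":1,"travel":[0,0,0],"spin":0},{"grip":1,"travel":[0,-0.84,0],"spin":0},{"grip":1,"travel":[0,-0.84,0],"spin":0},{"grip":1,"travel":[0,0,0.35],"spin":0},{"grip":1,"travel":[0,0,0.07],"spin":0},{"grip":1,"travel":[0,0,0],"spin":0}]'
```

```text
time_s: 12.7
tcp_pos: [0.5671, 0.0031, 0.1149]
eef_rot: [-180.0, -0.1, -180.0]
contact_force: [0.5, 0.0, -1.2]
gripper_width: 0.0249
gripper_force: 25.0
time_s: 13.7
tcp_pos: [0.5672, -0.0387, 0.1395]
eef_rot: [-180.0, -0.1, -180.0]
contact_force: [0.4, -0.1, -1.0]
gripper_width: 0.025
gripper_force: 25.0
```

```bash
python3 -m handwheel '[{"grip":1,"travel":[0,0,0.06],"spin":0},{"grip":1,"travel":[0,0,0.04],"spin":0},{"grip":1,"travel":[0,0,0],"spin":0}]'
```

```text
time_s: 14.08
tcp_pos: [0.5675, -0.0386, 0.1376]
eef_rot: [180.0, 0.0, -180.0]
contact_force: [-0.5, 0.3, -0.7]
gripper_width: 0.0249
gripper_force: 25.0
```

```bash
python3 -m handwheel '[{"grip":1,"travel":[0,0,0.06],"spin":0},{"grip":1,"travel":[0,0,0.04],"spin":0},{"grip":1,"travel":[0,0,0],"spin":0}]'
python3 -m handwheel '[{"grip":1,"travel":[0,0,0.04],"spin":0},{"grip":1,"travel":[0,0,0.04],"spin":0},{"grip":1,"travel":[0,0,0],"spin":0}]'
```

```text
time_s: 14.45
tcp_pos: [0.5674, -0.0389, 0.135]
eef_rot: [-180.0, -0.0, -180.0]
contact_force: [0.7, 0.2, -1.2]
gripper_width: 0.0248
gripper_force: 25.0
time_s: 14.82
tcp_pos: [0.5674, -0.0389, 0.1329]
eef_rot: [-180.0, -0.0, -180.0]
contact_force: [-0.9, -1.1, -1.4]
gripper_width: 0.0247
gripper_force: 25.0
```

```bash
python3 -m handwheel '[{"grip":1,"travel":[0,0,0.06],"spin":0},{"grip":1,"travel":[0,0,0.06],"spin":0},{"grip":1,"travel":[0,0,0],"spin":0}]'
python3 -m handwheel '[{"grip":1,"travel":[0,0,0.08],"spin":0},{"grip":1,"travel":[0,0,0.08],"spin":0},{"grip":1,"travel":[0,0,0],"spin":0}]'
python3 -m handwheel '[{"grip":1,"travel":[0,0,0.1],"spin":0},{"grip":1,"travel":[0,0,0.15],"spin":0},{"grip":1,"travel":[0,0,0],"spin":0}]'
```

```text
time_s: 15.2
tcp_pos: [0.5674, -0.0388, 0.1298]
eef_rot: [-180.0, -0.0, -180.0]
contact_force: [0.0, -0.5, -1.3]
gripper_width: 0.0247
gripper_force: 25.0
time_s: 15.58
tcp_pos: [0.5673, -0.0388, 0.1258]
eef_rot: [180.0, -0.0, -180.0]
contact_force: [-0.2, -0.4, -1.3]
gripper_width: 0.0249
gripper_force: 25.0
time_s: 15.95
tcp_pos: [0.5672, -0.0388, 0.1193]
eef_rot: [-180.0, -0.0, -180.0]
contact_force: [-0.4, -0.8, -1.7]
gripper_width: 0.025
gripper_force: 25.0
```

```bash
python3 -m handwheel '[{"grip":1,"travel":[0,0,-0.6],"spin":0},{"grip":1,"travel":[0,0,-0.6],"spin":0},{"grip":1,"travel":[0,0,0],"spin":0},{"grip":1,"travel":[0,-0.84,0],"spin":0},{"grip":1,"travel":[0,-0.84,0],"spin":0},{"grip":1,"travel":[0,0,0.3],"spin":0},{"grip":1,"travel":[0,0,0.06],"spin":0},{"grip":1,"travel":[0,0,0],"spin":0}]'
python3 -m handwheel '[{"grip":1,"travel":[0,0,0.04],"spin":0},{"grip":1,"travel":[0,0,0],"spin":0}]'
python3 -m handwheel '[{"grip":1,"travel":[0,0,0.04],"spin":0},{"grip":1,"travel":[0,0,0],"spin":0}]'
```

```text
time_s: 16.95
tcp_pos: [0.5674, -0.0803, 0.1405]
eef_rot: [180.0, -0.0, -179.9]
contact_force: [-0.6, -0.4, -1.1]
gripper_width: 0.0249
gripper_force: 25.0
time_s: 17.2
tcp_pos: [0.5676, -0.0805, 0.1398]
eef_rot: [180.0, 0.0, -179.9]
contact_force: [0.1, -0.4, -0.7]
gripper_width: 0.0248
gripper_force: 25.0
time_s: 17.45
tcp_pos: [0.5675, -0.0807, 0.1388]
eef_rot: [180.0, -0.0, -180.0]
contact_force: [-0.4, -0.6, -1.1]
gripper_width: 0.0247
gripper_force: 25.0
```

```bash
for i in 1; do :; done; python3 -m handwheel '[{"grip":1,"travel":[0,0,0.06],"spin":0},{"grip":1,"travel":[0,0,0],"spin":0}]'
python3 -m handwheel '[{"grip":1,"travel":[0,0,0.04],"spin":0},{"grip":1,"travel":[0,0,0],"spin":0}]'
```

```text
time_s: 17.7
tcp_pos: [0.5677, -0.0808, 0.1374]
eef_rot: [-180.0, 0.0, -180.0]
contact_force: [0.1, 0.4, 0.3]
gripper_width: 0.0245
gripper_force: 25.0
time_s: 17.95
tcp_pos: [0.5681, -0.0809, 0.137]
eef_rot: [-180.0, 0.1, -180.0]
contact_force: [0.1, 0.3, 5.1]
gripper_width: 0.0251
gripper_force: 25.0
```

```bash
python3 -m handwheel '[{"grip":1,"travel":[0,0,0.04],"spin":0},{"grip":1,"travel":[0,0,0],"spin":0}]'
```

```text
time_s: 18.2
tcp_pos: [0.5687, -0.0809, 0.1367]
eef_rot: [-180.0, 0.2, -179.9]
contact_force: [-0.5, -0.6, 8.9]
gripper_width: 0.0249
gripper_force: 25.0
```

Run:
```python
import cv2
im=cv2.imread("pics/hov_scene.png")
for r in(165,167,169,171,173,175,177,179): print(r,[tuple(int(v) for v in im[r,c]) for c in range(278,294)])
```

```text
165 [(77, 142, 214), (63, 119, 178), (44, 85, 121), (33, 55, 75), (27, 39, 59), (28, 36, 59), (31, 42, 62), (34, 41, 65), (33, 44, 65), (30, 41, 61), (30, 42, 60), (34, 49, 70), (44, 81, 114), (61, 117, 175), (77, 144, 219), (81, 151, 224)]
167 [(75, 141, 209), (59, 119, 171), (47, 97, 130), (36, 76, 100), (33, 60, 78), (35, 49, 68), (34, 44, 64), (31, 40, 63), (28, 45, 64), (30, 44, 65), (36, 53, 75), (37, 70, 94), (44, 93, 126), (59, 119, 175), (75, 146, 220), (87, 156, 228)]
169 [(77, 143, 214), (67, 127, 184), (50, 106, 146), (47, 99, 126), (43, 94, 118), (40, 85, 111), (37, 80, 106), (41, 83, 108), (42, 85, 110), (44, 86, 111), (41, 89, 116), (46, 99, 127), (56, 111, 154), (69, 131, 193), (79, 148, 222), (82, 152, 225)]
171 [(82, 150, 222), (74, 144, 218), (69, 132, 198), (58, 118, 167), (52, 106, 141), (50, 100, 127), (48, 99, 125), (48, 101, 127), (50, 100, 129), (49, 102, 131), (46, 104, 140), (56, 115, 162), (67, 126, 185), (74, 139, 208), (78, 144, 218), (81, 146, 219)]
173 [(79, 150, 224), (78, 150, 225), (89, 155, 225), (98, 151, 215), (99, 133, 175), (93, 112, 131), (85,
[... 281 characters left out ...]
9, 104, 104), (119, 125, 128), (157, 168, 178), (187, 203, 221), (176, 199, 224), (136, 172, 217), (102, 152, 214), (82, 146, 217), (74, 145, 217)]
177 [(175, 203, 227), (203, 221, 230), (220, 228, 231), (210, 221, 223), (166, 176, 178), (117, 121, 123), (98, 102, 104), (100, 104, 105), (123, 128, 131), (176, 185, 187), (221, 228, 229), (227, 233, 234), (220, 228, 233), (195, 218, 229), (160, 192, 227), (119, 167, 224)]
179 [(225, 230, 232), (224, 231, 232), (223, 230, 231), (215, 223, 226), (182, 192, 195), (138, 145, 147), (115, 121, 123), (123, 128, 131), (152, 161, 164), (194, 204, 208), (215, 225, 227), (214, 225, 226), (197, 208, 210), (183, 194, 199), (165, 179, 190), (138, 157, 183)]
```

```bash
python3 -m handwheel '[{"grip":1,"travel":[0,0,-0.02],"spin":0},{"grip":1,"travel":[0,0.05,0],"spin":0},{"grip":1,"travel":[0,0,0],"spin":0}]'
python3 -m handwheel '[{"grip":1,"travel":[0,-0.05,0],"spin":0},{"grip":1,"travel":[0,-0.05,0],"spin":0},{"grip":1,"travel":[0,0,0],"spin":0}]'
python3 -m handwheel '[{"grip":1,"travel":[0.05,0.05,0],"spin":0},{"grip":1,"travel":[0,0,0],"spin":0}]'
python3 -m handwheel '[{"grip":1,"travel":[-0.05,0,0],"spin":0},{"grip":1,"travel":[-0.05,0,0],"spin":0},{"grip":1,"travel":[0,0,0],"spin":0}]'
```

```text
time_s: 18.58
tcp_pos: [0.5683, -0.08, 0.1369]
eef_rot: [-180.0, 0.1, -179.9]
contact_force: [-0.1, -2.0, 7.1]
gripper_width: 0.0253
gripper_force: 25.0
time_s: 18.95
tcp_pos: [0.568, -0.082, 0.1364]
eef_rot: [180.0, 0.1, -180.0]
contact_force: [-0.4, 0.3, 4.9]
gripper_width: 0.0247
gripper_force: 25.0
time_s: 19.2
tcp_pos: [0.5667, -0.0811, 0.1365]
eef_rot: [-180.0, 0.1, -180.0]
contact_force: [0.0, -0.5, 5.6]
gripper_width: 0.025
gripper_force: 25.0
time_s: 19.58
tcp_pos: [0.5693, -0.0811, 0.1365]
eef_rot: [-180.0, 0.1, -180.0]
contact_force: [-0.4, -1.9, 6.0]
gripper_width: 0.0252
gripper_force: 25.0
```

Hole 3 refuses it: about 9 N of contact with the tip right at the plate's top, and no drop anywhere in the small search. The image also gives a shaft of about 12–13 mm. Back to hole 2.

```bash
python3 -m handwheel '[{"grip":1,"travel":[0,0,-0.2],"spin":0},{"grip":1,"travel":[0.06,0,-0.3],"spin":0},{"grip":1,"travel":[0,0.84,0],"spin":0},{"grip":1,"travel":[0,0.84,0],"spin":0},{"grip":1,"travel":[0,0,0],"spin":0},{"grip":1,"travel":[0,0,0.3],"spin":0},{"grip":1,"travel":[0,0,0.1],"spin":0},{"grip":1,"travel":[0,0,0],"spin":0}]'
python3 -m handwheel '[{"grip":1,"travel":[0,0,0.06],"spin":0},{"grip":1,"travel":[0,0,0.04],"spin":0},{"grip":1,"travel":[0,0,0],"spin":0}]'
```

```text
time_s: 20.58
tcp_pos: [0.5669, -0.0393, 0.1378]
eef_rot: [-180.0, -0.1, 180.0]
contact_force: [-0.0, 0.3, -0.5]
gripper_width: 0.0247
gripper_force: 25.0
time_s: 20.95
tcp_pos: [0.5672, -0.0389, 0.1358]
eef_rot: [-180.0, -0.0, -180.0]
contact_force: [0.0, -1.2, -0.6]
gripper_width: 0.0248
gripper_force: 25.0
```

```bash
python3 -m handwheel '[{"grip":1,"travel":[0,0,0.06],"spin":0},{"grip":1,"travel":[0,0,0.06],"spin":0},{"grip":1,"travel":[0,0,0],"spin":0}]'
python3 -m handwheel '[{"grip":1,"travel":[0,0,0.1],"spin":0},{"grip":1,"travel":[0,0,0.1],"spin":0},{"grip":1,"travel":[0,0,0],"spin":0}]'
python3 -m handwheel '[{"grip":1,"travel":[0,0,0.15],"spin":0},{"grip":1,"travel":[0,0,0.2],"spin":0},{"grip":1,"travel":[0,0,0],"spin":0}]'
python3 -m handwheel '[{"grip":1,"travel":[0,0,0.15],"spin":0},{"grip":1,"travel":[0,0,0.15],"spin":0},{"grip":1,"travel":[0,0,0],"spin":0}]'
```

```text
time_s: 21.32
tcp_pos: [0.5671, -0.0388, 0.1326]
eef_rot: [-180.0, -0.0, -180.0]
contact_force: [0.0, -0.6, -1.7]
gripper_width: 0.025
gripper_force: 25.0
time_s: 21.7
tcp_pos: [0.567, -0.0388, 0.1274]
eef_rot: [-180.0, -0.0, -180.0]
contact_force: [-1.2, -1.4, -1.6]
gripper_width: 0.0249
gripper_force: 25.0
time_s: 22.08
tcp_pos: [0.5668, -0.0388, 0.1184]
eef_rot: [-180.0, -0.1, -180.0]
contact_force: [-0.7, -1.1, -0.9]
gripper_width: 0.0253
gripper_force: 25.0
time_s: 22.45
tcp_pos: [0.567, -0.0388, 0.1111]
eef_rot: [-180.0, -0.0, -180.0]
contact_force: [0.6, -0.1, -1.3]
gripper_width: 0.0245
gripper_force: 25.0
```

```bash
python3 -m handwheel '[{"grip":1,"travel":[0,0,0.25],"spin":0},{"grip":1,"travel":[0,0,0.25],"spin":0},{"grip":1,"travel":[0,0,0.06],"spin":0},{"grip":1,"travel":[0,0,0],"spin":0}]'
python3 -m handwheel '[{"grip":1,"travel":[0,0,0.05],"spin":0},{"grip":1,"travel":[0,0,0],"spin":0}]'
python3 -m handwheel '[{"grip":1,"travel":[0,0,0.04],"spin":0},{"grip":1,"travel":[0,0,0],"spin":0}]'
```

```text
time_s: 22.95
tcp_pos: [0.5671, -0.0388, 0.0974]
eef_rot: [-180.0, -0.0, -180.0]
contact_force: [-0.3, 0.2, -0.6]
gripper_width: 0.0246
gripper_force: 25.0
time_s: 23.2
tcp_pos: [0.5673, -0.0388, 0.0963]
eef_rot: [180.0, 0.0, -180.0]
contact_force: [-1.0, -0.1, -0.4]
gripper_width: 0.0249
gripper_force: 25.0
time_s: 23.45
tcp_pos: [0.5676, -0.0387, 0.0958]
eef_rot: [180.0, 0.0, -180.0]
contact_force: [0.1, -0.8, 1.8]
gripper_width: 0.025
gripper_force: 25.0
```

```bash
python3 -m handwheel '[{"grip":1,"travel":[0,0,0.04],"spin":0},{"grip":1,"travel":[0,0,0],"spin":0},{"grip":1,"travel":[0,0,0],"spin":0}]'
```

```text
time_s: 23.82
tcp_pos: [0.5682, -0.0387, 0.0957]
eef_rot: [180.0, 0.1, -179.9]
contact_force: [-1.9, 1.8, 8.7]
gripper_width: 0.0246
gripper_force: 25.0
```

```bash
python3 -m handwheel '[{"grip":1,"travel":[0,0,-0.05],"spin":0},{"grip":-0.2,"travel":[0,0,0],"spin":0},{"grip":-0.2,"travel":[0,0,0],"spin":0},{"grip":-0.2,"travel":[0,0,0],"spin":0},{"grip":-0.2,"travel":[0,0,0],"spin":0},{"grip":-0.2,"travel":[0,0,0],"spin":0}]'
python3 -m handwheel '[{"grip":-0.2,"travel":[0,0,-0.4],"spin":0},{"grip":-0.2,"travel":[0,0,-0.6],"spin":0},{"grip":-0.2,"travel":[0,0,-1],"spin":0},{"grip":-0.2,"travel":[0,0,-1],"spin":0},{"grip":-0.2,"travel":[0,0,-1],"spin":0},{"grip":-0.2,"travel":[0,-0.8,-1],"spin":0},{"grip":-0.2,"travel":[0,-1,0],"spin":0},{"grip":-0.2,"travel":[0,-1,0],"spin":0}]'
python3 -m handwheel '[{"grip":-0.2,"travel":[0,-1,0],"spin":0},{"grip":-0.2,"travel":[0,-1,0],"spin":0},{"grip":-0.2,"travel":[0,-1,0],"spin":0},{"grip":-0.2,"travel":[0,-1,0],"spin":0},{"grip":-0.2,"travel":[0,-1,0],"spin":0},{"grip":-0.2,"travel":[0,-1,0],"spin":0},{"grip":-0.2,"travel":[0,0,0],"spin":0},{"grip":-0.2,"travel":[0,0,0],"spin":0}]'
python3 - <<'E'
from h import *
out=[cv2.resize(snap(n)[b[0]:b[0]+90,b[1]:b[1]+90],(400,400),interpolation=2) for n,b in(("scene",(140,225)),("top",(150,195)))]
for n,b in(("scene",(140,225)),("top",(150,195))): print(n,[(np.array(proj(n,[.5675,-.0385,z]))-b[::-1])*400/90 for z in(.07,.128)])
cv2.imwrite("pics/end.png",np.hstack(out))
E
```

```text
time_s: 24.58
tcp_pos: [0.5672, -0.0388, 0.0955]
eef_rot: [-180.0, -0.0, -180.0]
contact_force: [-0.9, 0.5, 0.1]
gripper_width: 0.0521
gripper_force: 0.0
time_s: 25.58
tcp_pos: [0.5676, -0.1094, 0.2225]
eef_rot: [180.0, 0.1, -179.9]
contact_force: [-0.5, 0.3, -0.4]
gripper_width: 0.0526
gripper_force: 0.0
time_s: 26.58
tcp_pos: [0.5674, -0.2587, 0.2213]
eef_rot: [-180.0, 0.0, -180.0]
contact_force: [0.2, -0.2, 0.1]
gripper_width: 0.0525
gripper_force: 0.0
scene [array([208.29389212, 238.3403197 ]), array([211.14749789, 173.82725034])]
top [array([177.44757256, 191.81940661]), array([174.12146292, 169.32039055])]
```

View pics/end.png

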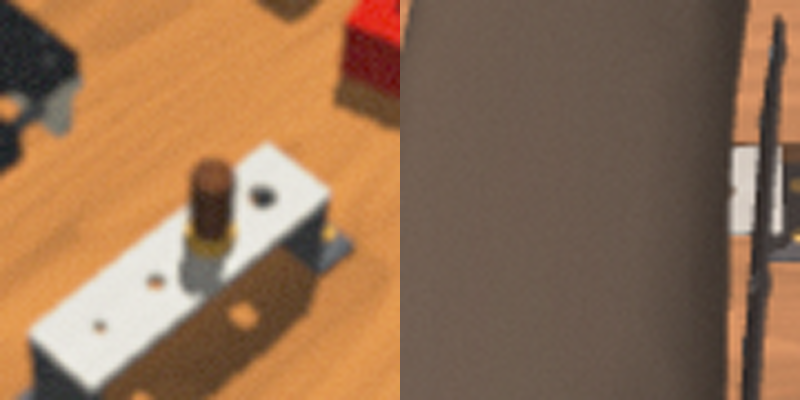

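The mandrel stands upright in the second hole: handle top at crop (213,173) against an expected (211,174), and its collar is flat on the plate at about (211,240). The gripper is clear, so I hand in.

```bash
python3 -c "
from plant import close_job
print(close_job())"
```

```text
the job is handed in; nothing more can be done
None
```

The mandrel passed the 17 mm and 14 mm holes and was refused by the 11 mm one; I left it standing released in the 14 mm hole with its collar on the plate, and handed the job in at about 27 s (no verdict was returned).

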